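Chock a roller on the packing chute

TASK

The packing chute slopes, and anything round rolls off its open lower end. Stand the red chock on the middle of the black-and-yellow band, with its length across the chute, and let go of it. Then lay the roller with the orange end caps across the chute against the uphill side of the chock, and let go of it only when it is down on the chute and up against the chock, so that it stays there.

Things in the scene. Friction and masses are not known exactly. Their poses are not given: they have to be found in the camera images.
- chute_mark (a point): Centre of the black-and-yellow band (60 long, 160 wide) on the surface of the fixed aluminium packing chute: a board 300 long x 170 wide sloping 5 degrees, side edges 6 high, open lower end; the band is 30 downhill of the board's middle. Axes: x downhill along the surface, y across, z square to the surface, upward.
- chock_grip (a point): Red steel chock, loose, 0.3 kg, same both ways round: base 52 (x) x 70 (y) x 18 high, long sides bevelled 45 degrees, and an upright fin to hold it by, 12 thick (x), 60 long (y), top 54 above the underside. Point: mid-fin, 42 above the underside. z up. A roller against its bevel has its axis 40 from the chock's mid-plane.
- roller_center (a point): Centre of the loose aluminium roller with orange end caps, 0.35 kg, 50 diameter, 54 long. y is its axis; x, z turn as it rolls. It lies in one of three nests, 75 apart, of a white stand (34 wide, so the flat ends overhang 10 and can be gripped end to end), centre 43 above the table. Same-size green- and black-capped rollers: not wanted.
Mind the look-alikes: they are no part of the job. What is meant by the part that bears roller_center is not blue, pink or purple, and is the larger of those in its own colour.

How it is judged:
By the outcome, as a careful person would: the job done as asked, in the order asked, and still so for the second after the job is handed in, with the robot touching nothing.
It also fails if it takes over 58 s, if anything falls off the work surface, if the arm or the gripper's body presses on something with over 40 N, if the wrist force passes 120 N, or if a joint passes its speed limit or range.

ROBOT

A 6-joint arm with a two-finger parallel gripper is mounted at the origin on the work surface. World frame = base frame: x ahead of the robot, y to its left, z up, the work surface at z = 0. Lengths are in m, angles in rad, forces in N, time in s.
With the tool pointing down it reaches from about 0.325 to 0.9 m from the base axis. Payload 6.1 kg.
Tool frame: the origin (TCP) lies at the very end of the fingers, on their centre line; the grasp point (between the pads) lies 19 mm behind it; z points along the fingers, y is the line along which they close (so a half turn about z gives the same grasp; the last joint's range is limited). The gripper opens to 87 mm and grips with 3 to 60 N. Pads are 19 mm wide; open, the fingers measure 117 mm over their backs; the gripper's body (75 mm by 190 mm) begins 51 mm behind the grasp point.
Start: joints at [-1.228, 0.22, 1.526, -0, 1.395, -0.126], TCP at [0.282, -0.558, 0.223] pointing down, gripper open.
Joint ranges: [-2.98, 2.98], [-0.91, 2.08], [0.09, 2.57], [-1.24, 4.39], [0.2, 2.65], [-2.68, 2.68]. Speed limits (rad/s): [2.57, 2.57, 3.01, 3.14, 3.14, 3.14].

INTERFACE

Orientations are given as a rotation vector (axis times angle).
In Python, from cell import robot gives the robot as it stands.
- The arm moves only by the shell command python3 -m pendant 'ROWS' [FORCE]. ROWS is JSON, one flat list of numbers, 7 for each row, row after row: the shift along the tool's x, y, z normalised to -1 to 1, where 1 is 0.03 m, then the turn, a rotation vector about the tool's x, y, z normalised to -1 to 1, where 1 is 6 degrees, then the closure, from 0 (fully open) to 1 (shut). In form: [x, y, z, wx, wy, wz, jaw, x, y, z, wx, wy, wz, jaw, ...]. A call has 1 to 12 rows; each row shifts and turns the commanded pose from where the row before left it, along the tool's axes as they then stand; what a row does not reach is not made up. A row lasts 1/12 s, in which the tool goes at most 41.7 mm and 7.16 degrees, less where a joint would pass 70% of its speed; a pose out of reach is approached as far as the arm can. A call with a number of a shift or a turn outside -1 to 1 is refused whole. A call with a gripper value outside its range is refused whole. The fingers move at their own pace and stop on an object; FORCE is the grip in N (left out, the last holds). Time passes only in rows, so rows that do not move let the fingers close. It gives the time, the measured TCP pose, the force, the opening and the grip force at its end, in the units of the state.
- robot.sense(): the state, without advancing time (a new reading comes with each control period).
- robot.snapshot(name): name is "scene" or "top" or "wrist"; returns a dict with "frame" (420x560x3 uint8, blue, green, red), "fx", "fy", "cx", "cy" (pixels), "k1" (the pictures are not rectified: a ray, as slopes to the right and down, at radius r is drawn at 1 + k1 r^2 times it, then the intrinsics apply), "position" and "orientation" of the camera in the world. Camera axes: x right, y up, looking along -z (the intrinsics and any distortion apply to the point x, -y, -z); pixel columns grow to the right and rows downward; lengths in m; the calibration is good to about 2 mm. A picture is of the moment at which its call begins. There is no depth.
- robot.close_job(): hands the job in; it is judged then, once.
Trained networks look in a picture, given as the dict that the camera call returned (one of the last four; its "shot" number tells which), for a name from the list of things; names that differ only in an ending like _2 or _b are one class to them, and where a whole thing is asked for, a point or a joint stands for the part that bears it (a point fixed in the world has none). Each returns a list of dicts, best first, with "p" (0 to 1); they miss things now and then, are a little off and sometimes report something else, mostly with a low value. They report only what shows in the picture. A call takes as long as a camera call. They do not tell look-alikes from the thing itself.
- robot.silhouettes(picture, name): "mask" (420x560 bool, what is visible of it) and "extent" ([left, top, width, height] in pixels, round what is visible of it).
The state is a dict: "time_s": time; "q": joint angles; "qd": joint speeds; "joint_efforts": joint torques, N m; "ee_pos": TCP position; "eef_rot": TCP orientation; "ft_force": force on the tool from outside, world axes, zero at the start; "ft_torque": the same for the moment, N m; "width": finger opening in m; "finger_force": force on a finger pad.
Only numpy, scipy, OpenCV 4.12 (cv2) and the standard library are available. Lean on these libraries where they do the work, as an engineer would, in place of code of your own. Each camera call takes 0.05 s, during which the arm holds its last target. There are 200 camera calls.

## Working session

There is one attempt and no reset: what is moved stays moved. The work goes in short steps, Python scripts to look and compute and a shell command to move; the robot and the scene stay as the last step left them, time stands still between calls to the robot, and variables do not carry over. Pictures are saved under pics/ and viewed, at most 10 in all, crops included, and the job is handed in when it is done.

```bash
mkdir -p pics; ls
cat > h.py <<'E'
import numpy as np,cv2
from scipy.spatial.transform import Rotation as R
from cell import robot
def rotm(o):
    o=np.array(o,float)
    if o.shape==(3,3): return o
    return R.from_rotvec(o).as_matrix() if o.size==3 else R.from_quat(o).as_matrix()
def ray(s,uv):
    K=np.array([[s['fx'],0,s['cx']],[0,s['fy'],s['cy']],[0,0,1.]])
    p=cv2.undistortPoints(np.array(uv,float).reshape(-1,1,2),K,np.array([s['k1'],0,0,0.])).reshape(-1,2)
    d=np.c_[p[:,0],-p[:,1],-np.ones(len(p))]
    return d@rotm(s['orientation']).T
def onz(s,uv,z):
    d=ray(s,uv);c=np.array(s['position']);z=np.broadcast_to(z,len(d))
    return c+d*((z-c[2])/d[:,2])[:,None]
def proj(s,P):
    q=(np.atleast_2d(P)-np.array(s['position']))@rotm(s['orientation'])
    a=q[:,:2]/-q[:,2:]*[1,-1];r2=(a**2).sum(1)[:,None]
    return a*(1+s['k1']*r2)*[s['fx'],s['fy']]+[s['cx'],s['cy']]
def blobs(s,m,z,mn=30):
    n,l,st,c=cv2.connectedComponentsWithStats(m.astype(np.uint8))
    for i in range(1,n):
        if st[i,4]>mn: print(st[i],c[i].round(1),onz(s,[c[i]],z)[0].round(4))
E
python3 - <<'E'
from h import *
for n in("top","scene"):
    s=robot.snapshot(n);cv2.imwrite(f'pics/{n}0.png',s['frame'])
    print(n,s['position'],s['orientation'],s['fx'],s['k1'])
    for k in("chock_grip","roller_center"):
        for d in robot.silhouettes(s,k):
            u,v,w,h=d['extent'];print(k,round(d['p'],2),d['extent'],d['mask'].sum(),onz(s,[[u+w/2,v+h/2]],.05)[0].round(3))
print(robot.sense())
E
```

```text
pics
top [0.28977877 0.0499197  0.96826133] [ 0.17278444 -0.18403714 -1.62355127] 427.6418811029776 -0.023327825476238222
roller_center 0.83 [201.2, 211.0, 25.7, 28.1] 602 [0.48 0.19 0.05]
roller_center 0.83 [98.2, 214.4, 31.9, 20.7] 679 [0.493 0.41  0.05 ]
roller_center 0.6 [118.3, 256.4, 17.4, 14.7] 257 [0.406 0.38  0.05 ]
roller_center 0.53 [156.0, 280.9, 23.6, 15.9] 309 [0.348 0.292 0.05 ]
scene [1.34122077 0.2419984  0.77611876] [0.62221526 0.81903083 1.64830909] 464.5717577737984 -0.008997953383332029
chock_grip 0.92 [115.1, 224.9, 28.0, 28.1] 569 [ 0.614 -0.307  0.05 ]
roller_center 0.86 [378.1, 221.3, 26.8, 23.6] 513 [0.469 0.302 0.05 ]
roller_center 0.77 [417.5, 225.5, 18.0, 17.2] 229 [0.456 0.382 0.05 ]
roller_center 0.75 [333.4, 226.0, 28.4, 28.2] 582 [0.514 0.203 0.05 ]
roller_center 0.66 [425.3, 245.3, 28.9, 26.7] 600 [0.536 0.409 0.05 ]
roller_center 0.52 [384.2, 206.2, 16.0, 17.4] 217 [0.398 0.301 0.05 ]
{'time_s': 0.3, 'q': array([-1.22810487e+00,  2.20713040e-01,  1.52686000e+00,  1.94064457e-05,
        1.39471678e+00, -1.26096720e-01]), 'qd': array([ 1.32233773e-03, -1.37008578e-03, -2.45277978e-03,  4.36981501e-04,
       -5.13495713e-05, -2.06970071e-04]), 'joint_efforts': array([ 3.47762380e-04, -4.93933833e+01, -3.86998773e+01,  6.97167940e-02,
        5.25522558e-02, -9.55838186e-05]), 'ee_pos': array([ 0.28230991, -0.55736643,  0.22215282]), 'eef_rot': array([-3.05501167e+00, -7.29479812e-01,  8.85126763e-05]), 'ft_force': array([ 0.23552419,  0.39504567, -1.17812469]), 'ft_torque': array([ 0.00160151, -0.03245684, -0.02155724]), 'finger_force': 0.0, 'width': 0.0867478083300555}
```

View pics/top0.png

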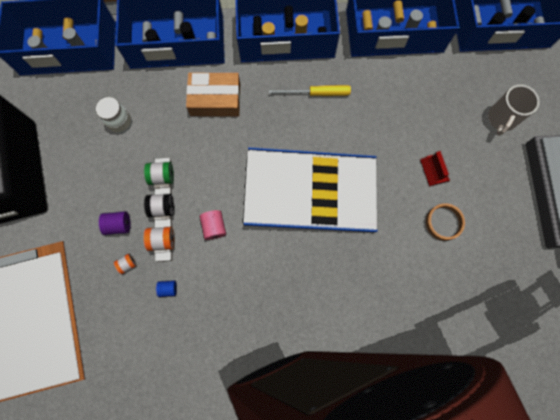

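View pics/scene0.png

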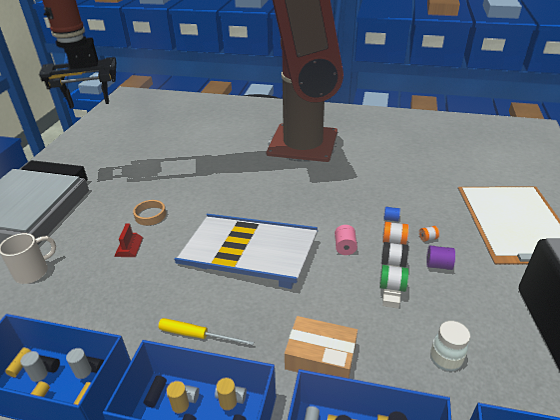

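The scene shows the chute with its band at top(325,190) and scene(236,243), and the red chock at top(435,168) and scene(127,240). These could be taken for the roller, by top pixel:
- large orange-capped (158,238): the choice, in a nest of the white stand and the larger of the two orange ones
- small orange-capped (124,264)
- black (158,205)
- green (158,173)
- pink (212,224)
- purple (115,222)
- blue (166,289)

Run:
```python
from h import *
s=robot.snapshot("top");f=s['frame']
cv2.imwrite('pics/crop0.png',cv2.resize(f[140:310,85:385],None,fx=2.6,fy=2.6,interpolation=cv2.INTER_CUBIC))
hsv=cv2.cvtColor(f,cv2.COLOR_BGR2HSV);H,S,V=cv2.split(hsv)
roi=np.zeros(H.shape,bool);roi[140:310,85:470]=1
print('orange');blobs(s,roi&(H>3)&(H<18)&(S>150)&(V>120),.043)
print('red');blobs(s,roi&((H<6)|(H>174))&(S>150)&(np.arange(560)>400),.02)
print('yellow');blobs(s,roi&(H>20)&(H<32)&(S>150),.03)
print('px',onz(s,[[246,150],[377,156],[376,231],[245,226],[325,190]],.03).round(3))
w=robot.snapshot("wrist");st=robot.sense();Rt=R.from_rotvec(st['eef_rot']).as_matrix()
print('tool axes\n',Rt.round(3),'\ncam in tool',Rt.T@(np.array(w['position'])-st['ee_pos']),'\n',(Rt.T@rotm(w['orientation'])).round(3),w['fx'],w['k1'])
```

```text
orange
[163 227   8  21 130] [166.3 237.3] [0.4598 0.2968 0.043 ]
[144 228   8  22 122] [147.  238.4] [0.4599 0.3392 0.043 ]
[125 254   9  13  57] [129.  260.2] [0.4142 0.3779 0.043 ]
[114 261   9  12  48] [117.6 266.9] [0.4013 0.4026 0.043 ]
red
[421 152  28  34 609] [434.8 168.9] [ 0.5884 -0.3226  0.02  ]
yellow
[313 157  25  10 197] [324.9 161.8] [ 0.6173 -0.0663  0.03  ]
[313 172  24  12 253] [324.4 177.4] [ 0.5798 -0.0621  0.03  ]
[313 189  24  12 254] [324.4 194.2] [ 0.54   -0.0588  0.03  ]
[312 206  25  12 265] [324.  211.4] [ 0.5001 -0.0546  0.03  ]
px [[ 0.657  0.115  0.03 ]
 [ 0.624 -0.188  0.03 ]
 [ 0.448 -0.167  0.03 ]
 [ 0.477  0.124  0.03 ]
 [ 0.55  -0.061  0.03 ]]
tool axes
 [[ 0.892  0.452 -0.   ]
 [ 0.452 -0.892  0.   ]
 [ 0.    -0.    -1.   ]] 
cam in tool [ 7.79656657e-02 -1.47864513e-04 -1.62621324e-01] 
 [[-0.     0.959  0.282]
 [ 1.    -0.     0.001]
 [ 0.001  0.282 -0.959]] 301.5481701426784 -0.028127066923601566
```

View pics/crop0.png

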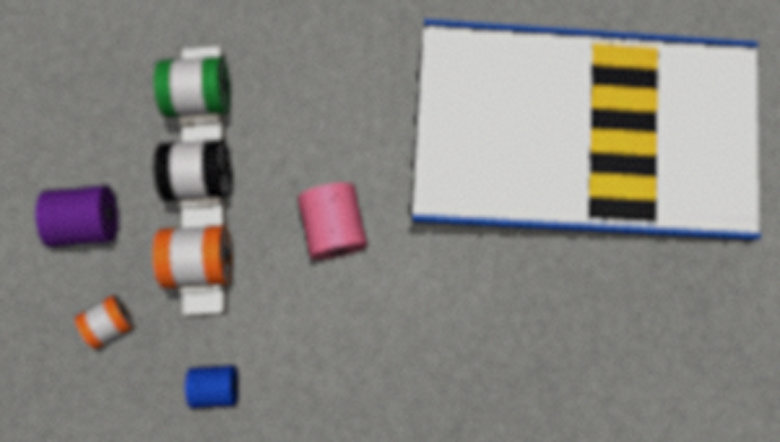

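The crop confirms it: the large orange-capped roller sits in the lowest nest of the white stand at crop(192,255). The small orange one at crop(103,322) is the look-alike. Next I move over the chock for a wrist look.

```bash
python3 -m pendant '[1,-0.2,-0.08,0,0,0,0,1,-0.2,-0.08,0,0,0,0,1,-0.2,-0.08,0,0,0,0,1,-0.2,-0.08,0,0,0,0,1,-0.2,-0.08,0,0,0,0,1,-0.2,-0.08,0,0,0,0,1,-0.2,-0.08,0,0,0,0,1,-0.2,-0.08,0,0,0,0,1,-0.2,-0.08,0,0,0,0,1,-0.2,-0.08,0,0,0,0,1,-0.2,-0.08,0,0,0,0,0.6,-0.2,-0.08,0,0,0,0]' 
python3 -m pendant '[0,0,0,0,0,0,0,0,0,0,0,0,0,0,0,0,0,0,0,0,0]'
python3 - <<'E'
from h import *
s=robot.snapshot("wrist");f=s['frame'];cv2.imwrite('pics/w1.png',f)
for d in robot.silhouettes(s,"chock_grip"): print(d['p'],d['extent'])
hsv=cv2.cvtColor(f,cv2.COLOR_BGR2HSV);H,S,V=cv2.split(hsv)
m=((H<8)|(H>172))&(S>150);blobs(s,m,.02,300)
print(robot.sense()['ee_pos'],robot.sense()['eef_rot'],s['position'])
E
```

```text
time_s: 1.4
ee_pos: [0.5625, -0.334, 0.2514]
eef_rot: [-3.055, -0.732, -0.002]
ft_force: [-0.3, -0.4, 0.6]
width: 0.0871
finger_force: 0.0
time_s: 1.65
ee_pos: [0.5598, -0.3364, 0.2511]
eef_rot: [3.056, 0.73, -0.001]
ft_force: [-0.4, -0.4, 0.2]
width: 0.0868
finger_force: 0.0
0.75 [266.5, 128.4, 46.9, 63.3]
[ 267  132   48   57 1871] [290.  160.8] [ 0.5934 -0.3283  0.02  ]
[ 0.55939288 -0.33699108  0.25109105] [-3.05606337e+00 -7.27596939e-01  9.43826074e-04] [ 0.62942781 -0.30106518  0.41376399]
```

View pics/w1.png

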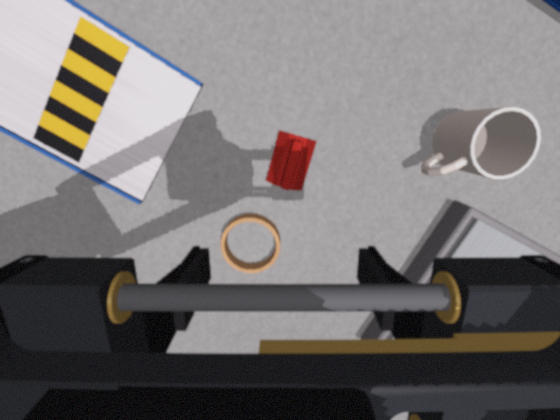

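The wrist view shows the red chock at (290,161) and the chute band at (82,90), both unobstructed. I'll fit model silhouettes to all three cameras.

```bash
cat > fit.py <<'E'
from h import *
from scipy.optimize import minimize
import itertools
def render(s,polys):
    m=np.zeros((840,1120),np.uint8)
    for P in polys:
        h=cv2.convexHull(((proj(s,P)+.5)*2-.5).astype(np.float32))
        a=np.zeros_like(m);cv2.fillPoly(a,[np.round(h*16).astype(np.int32)],255,cv2.LINE_AA,4);m=np.maximum(m,a)
    return cv2.resize(m,(560,420),interpolation=cv2.INTER_AREA)/255.
def fit(views,polysf,x0,step,name):
    def cost(x):
        c=0
        for s,M in views:
            r=render(s,polysf(x));c+=1-np.minimum(r,M).sum()/np.maximum(r,M).sum()
        return c
    x0=np.array(x0,float)
    for k in(1,.4):
        sim=np.vstack([x0]+[x0+k*np.eye(len(x0))[i]*step[i] for i in range(len(x0))])
        o=minimize(cost,x0,method='Nelder-Mead',options=dict(initial_simplex=sim,maxiter=250,xatol=1e-4,fatol=1e-4));x0=o.x
    print(name,o.x.round(4),'cost',round(o.fun,3),flush=True);return o.x
def T(x,y,z,yaw,P): return P@R.from_euler('z',yaw).as_matrix().T+[x,y,z]
B=np.array([(a,b,c) for a,c in((-.026,0),(.026,0),(.026,.0036),(-.026,.0036),(-.0116,.018),(.0116,.018)) for b in(-.035,.035)])
F=np.array(list(itertools.product((-.006,.006),(-.03,.03),(.018,.054))))
def chock(x): return [T(x[0],x[1],0,x[2],B),T(x[0],x[1],0,x[2],F)]
def chuteR(yaw): # columns: downhill, across, normal
    return R.from_euler('z',yaw).as_matrix()@R.from_euler('y',np.deg2rad(5)).as_matrix()
def stripes(x): # x,y,z of band centre, yaw of downhill dir
    A=chuteR(x[3]);return [np.array([(a,b,0) for a in(-.03,.03) for b in(y0,y0+.02)])@A.T+x[:3] for y0 in(.06,.02,-.02,-.06)]
def red(f): 
    H,S,V=cv2.split(cv2.cvtColor(f,cv2.COLOR_BGR2HSV));return ((H<8)|(H>172))&(S>140)
def yel(f):
    H,S,V=cv2.split(cv2.cvtColor(f,cv2.COLOR_BGR2HSV));return (H>18)&(H<34)&(S>110)&(V>90)
def win(m,u0,v0,u1,v1):
    r=np.zeros(m.shape);r[v0:v1,u0:u1]=m[v0:v1,u0:u1];return r
E
cat > f1.py <<'E'
from fit import *
w,t,c=[robot.snapshot(n) for n in("wrist","top","scene")]
Y=[(w,win(yel(w['frame']),10,0,150,180)),(t,win(yel(t['frame']),300,145,345,235)),(c,win(yel(c['frame']),200,210,270,275))]
C=[(w,win(red(w['frame']),250,120,330,200)),(t,win(red(t['frame']),410,140,460,200)),(c,win(red(c['frame']),105,215,150,265))]
print([m.sum() for _,m in Y+C])
for vs in([0],[0,1,2],[0,2]):
    for y0 in (0.3,):
        fit([C[i] for i in vs],chock,[.585,-.325,y0],[.01,.01,.2],f'chock{vs}')
for vs in([0,1,2],[0,2],[1,2],[0,1]): fit([Y[i] for i in vs],stripes,[.55,-.06,.03,np.deg2rad(-96)],[.01,.01,.01,.03],f'chute{vs}')
E
python3 f1.py
```

```text
[np.float64(3952.0), np.float64(983.0), np.float64(536.0), np.float64(1900.0), np.float64(611.0), np.float64(418.0)]
chock[0] [ 0.5932 -0.3291  1.7261] cost 0.114
chock[0, 1, 2] [ 0.5911 -0.3299  1.7897] cost 0.641
chock[0, 2] [ 0.5918 -0.3304  1.8097] cost 0.453
chute[0, 1, 2] [ 0.5501 -0.0619  0.0272 -1.6633] cost 0.434
chute[0, 2] [ 0.5502 -0.062   0.0272 -1.6643] cost 0.265
chute[1, 2] [ 0.5502 -0.061   0.0274 -1.665 ] cost 0.311
chute[0, 1] [ 0.5503 -0.0608  0.0261 -1.6631] cost 0.278
```

```bash
cat > f2.py <<'E'
from fit import *
w,t,c=[robot.snapshot(n) for n in("wrist","top","scene")]
def rd(f):
    f=f.astype(int);return (f[...,2]>1.8*f[...,1]+8)&(f[...,2]>1.8*f[...,0]+8)
C=[(w,win(rd(w['frame']),250,120,330,200)),(t,win(rd(t['frame']),410,140,460,200)),(c,win(rd(c['frame']),105,215,150,265))]
print([m.sum() for _,m in C])
for vs in([0],[1],[2],[0,1,2],[0,2]): x=fit([C[i] for i in vs],chock,[.592,-.329,1.76],[.006,.006,.1],f'chock{vs}')
ims=[]
for (s,m),(u,v) in zip(C,[(290,160),(435,169),(127,240)]):
    r=render(s,chock(x))>.5;o=s['frame'].copy();e=cv2.Canny((r*255).astype(np.uint8),50,100)>0;o[e]=(255,255,0)
    ims+=[cv2.resize(q[v-35:v+35,u-35:u+35],(260,260),interpolation=cv2.INTER_NEAREST) for q in(s['frame'],o)]
cv2.imwrite('pics/ch.png',np.vstack([np.hstack(ims[::2]),np.hstack(ims[1::2])]))
E
python3 f2.py
```

```text
[np.float64(1928.0), np.float64(619.0), np.float64(451.0)]
chock[0] [ 0.5916 -0.3302  1.7857] cost 0.1
chock[1] [ 0.5917 -0.328   1.7742] cost 0.167
chock[2] [ 0.5918 -0.3315  1.855 ] cost 0.278
chock[0, 1, 2] [ 0.5917 -0.3301  1.7794] cost 0.57
chock[0, 2] [ 0.5918 -0.3303  1.8124] cost 0.388
```

View pics/ch.png

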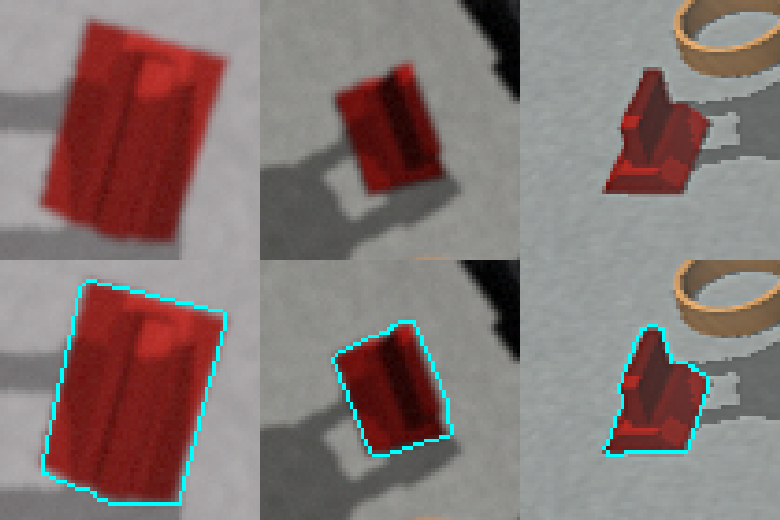

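The overlay matches the chock in all three views: at (0.592,-0.330), fin along about 12°. Next, a helper to work out the moves.

```bash
cat > go.py <<'E'
from h import *
import sys
def tool(yaw,tilt=None):
    """tool pointing down, tool x at yaw (deg); tilt = matrix of surface frame rotation applied"""
    A=R.from_euler('z',np.deg2rad(yaw)).as_matrix()@np.diag([1,-1,-1.])
    return A
def delta(p,A):
    s=robot.sense();C=R.from_rotvec(s['eef_rot']).as_matrix()
    rv=R.from_matrix(C.T@A).as_rotvec();d=np.array(p)-s['ee_pos']
    print('t',round(s['time_s'],2),'pos',s['ee_pos'].round(4),'q',s['q'].round(2),'F',s['ft_force'].round(1),'w',round(s['width'],4),'ff',round(s['finger_force'],1))
    print('turn units',(np.rad2deg(rv)/6).round(3),'| shift after turn',(A.T@d/.03).round(3),'| shift before',(C.T@d/.03).round(3))
E
python3 - <<'E'
from go import *
delta([.5917,-.3302,.10],tool(12.3))
delta([.5917,-.3302,.023],tool(12.3))
E
```

```text
t 2.05 pos [ 0.5599 -0.3366  0.2514] q [-0.66  0.27  1.41  0.    1.46  0.44] F [-0.1  0.1 -0. ] w 0.0872 ff 0.0
turn units [ 0.    -0.     2.418] | shift after turn [1.08  0.018 5.046] | shift before [1.041 0.288 5.046]
t 2.05 pos [ 0.5599 -0.3366  0.2514] q [-0.66  0.27  1.41  0.    1.46  0.44] F [-0.1  0.1 -0. ] w 0.0872 ff 0.0
turn units [ 0.    -0.     2.418] | shift after turn [1.08  0.018 7.613] | shift before [1.041 0.287 7.613]
```

```bash
python3 -m pendant '[0,0,0,0,0,0.806,0,0,0,0,0,0,0.806,0,0,0,0,0,0,0.806,0,0.54,0.01,1,0,0,0,0,0.54,0.01,1,0,0,0,0,0,0,1,0,0,0,0,0,0,1,0,0,0,0,0,0,1,0,0,0,0,0,0,0,0,0,0,0,0,0,0,0,0,0,0,0]' | head -2
python3 - <<'E'
from go import *
delta([.5917,-.3302,.023],tool(12.3))
E
```

```text
t 2.05 pos [ 0.5599 -0.3366  0.2514] q [-0.66  0.27  1.41  0.    1.46  0.44] F [-0.1  0.1 -0. ] w 0.0872 ff 0.0
turn units [ 0.    -0.     2.418] | shift after turn [1.08  0.018 7.613] | shift before [1.041 0.287 7.613]$: bad value
```

```bash
python3 -m pendant '[0,0,0,0,0,0.806,0, 0,0,0,0,0,0.806,0, 0,0,0,0,0,0.806,0, 0.54,0.01,1,0,0,0,0, 0.54,0.01,1,0,0,0,0, 0,0,1,0,0,0,0, 0,0,1,0,0,0,0, 0,0,1,0,0,0,0, 0,0,0,0,0,0,0, 0,0,0,0,0,0,0]'
python3 - <<'E'
from go import *
delta([.5917,-.3302,.023],tool(12.3))
E
```

```text
time_s: 2.88
ee_pos: [0.5906, -0.3289, 0.0993]
eef_rot: [-3.12, -0.337, 0.006]
ft_force: [0.5, -0.6, 1.2]
width: 0.0872
finger_force: 0.0
t 2.88 pos [ 0.5906 -0.3289  0.0993] q [-0.62  0.45  1.48 -0.    1.22  0.73] F [ 0.5 -0.6  1.2] w 0.0872 ff 0.0
turn units [-0.034  0.031  0.007] | shift after turn [0.026 0.051 2.544] | shift before [0.035 0.06  2.544]
```

```bash
python3 -m pendant '[0.03,0.04,0.64,0,0,0,0, 0,0,0.64,0,0,0,0, 0,0,0.63,0,0,0,0, 0,0,0.63,0,0,0,0, 0,0,0,0,0,0,0, 0,0,0,0,0,0,0.5, 0,0,0,0,0,0,1, 0,0,0,0,0,0,1, 0,0,0,0,0,0,1, 0,0,0,0,0,0,1, 0,0,0,0,0,0,1, 0,0,0,0,0,0,1]' 30
python3 -m pendant '[0,0,0,0,0,0,1, 0,0,0,0,0,0,1, 0,0,0,0,0,0,1, 0,0,0,0,0,0,1]'
python3 - <<'E'
from go import *
delta([.5917,-.3302,.023],tool(12.3))
E
```

```text
time_s: 3.88
ee_pos: [0.5934, -0.3308, 0.0255]
eef_rot: [3.123, 0.338, 0.001]
ft_force: [-0.3, -0.0, -0.6]
width: 0.0484
finger_force: 0.0
time_s: 4.22
ee_pos: [0.5931, -0.3307, 0.025]
eef_rot: [-3.123, -0.338, 0.0]
ft_force: [0.2, -0.3, 0.1]
width: 0.0217
finger_force: 0.0
t 4.22 pos [ 0.5931 -0.3307  0.025 ] q [-0.62  0.54  1.51  0.    1.1   0.73] F [ 0.2 -0.3  0.1] w 0.0217 ff 0.0
turn units [-0.002  0.001  0.008] | shift after turn [-0.044 -0.026  0.068] | shift before [-0.043 -0.026  0.068]
```

Fingers close at about 80 mm/s; I'll finish closing, then lift.

```bash
python3 -m pendant '[0,0,0,0,0,0,1, 0,0,0,0,0,0,1, 0,0,0,0,0,0,1, 0,0,0,0,0,0,1]' 30
python3 -m pendant '[0,0,-0.5,0,0,0,1, 0,0,-1,0,0,0,1, 0,0,-1,0,0,0,1, 0,0,-1,0,0,0,1, 0,0,0,0,0,0,1, 0,0,0,0,0,0,1]'
python3 - <<'E'
from go import *
from fit import chuteR
C=chuteR(-1.664);band=np.array([.5501,-.0618,.0272])
A=np.c_[C[:,1],-C[:,0],-C[:,2]]  # tool x = across, y = uphill, z = into surface
print(A.round(3),np.linalg.det(A))
delta([.55,-.0618,.15],A)
print(C.round(4).tolist())
E
```

```text
time_s: 4.55
ee_pos: [0.5932, -0.3305, 0.0251]
eef_rot: [-3.123, -0.338, 0.0]
ft_force: [-0.6, 1.0, 0.1]
width: 0.012
finger_force: 29.9
time_s: 5.05
ee_pos: [0.5947, -0.3319, 0.1334]
eef_rot: [3.12, 0.337, 0.006]
ft_force: [-0.8, -0.2, -4.4]
width: 0.0119
finger_force: 29.9
[[ 0.996  0.093  0.008]
 [-0.093  0.992  0.087]
 [ 0.     0.087 -0.996]] -1.0000000000000004Traceback (most recent call last):
  File "<stdin>", line 6, in <module>
  File "go.py", line 9, in delta
    rv=R.from_matrix(C.T@A).as_rotvec();d=np.array(p)-s['ee_pos']
       ~~~~~~~~~~~~~^^^^^^^
  File "scipy/spatial/transform/_rotation.pyx", line 1143, in scipy.spatial.transform._rotation.Rotation.from_matrix
ValueError: Non-positive determinant (left-handed or null coordinate frame) in rotation matrix 0: [[ 0.9527177   0.30299483  0.02287187]
 [ 0.30381992 -0.94872577 -0.0872517 ]
 [ 0.00473769 -0.09007517  0.9959237 ]].
```

```bash
cat >> go.py <<'E'
from fit import chuteR
C=chuteR(-1.664);band=np.array([.5501,-.0618,.0272])
AC=np.c_[C[:,1],C[:,0],-C[:,2]]   # chock: tool x across, y downhill
AR=np.c_[-C[:,0],C[:,1],-C[:,2]]  # roller: tool x uphill, y across
def on(dx,dy,dz): return band+C@np.array([dx,dy,dz])
E
python3 - <<'E'
from go import *
delta(on(0,.0014,.105),AC)
E
```

```text
t 5.05 pos [ 0.5947 -0.3319  0.1334] q [-0.62  0.42  1.45 -0.    1.27  0.73] F [-0.8 -0.2 -4.4] w 0.0119 ff 29.9
turn units [0.861 0.088 2.948] | shift after turn [-2.27  -8.484  0.797] | shift before [ 0.426 -8.808  0.019]
```

```bash
python3 -m pendant '[0,0,0,0.287,0.03,0.983,1, 0,0,0,0.287,0.03,0.983,1, 0,0,0,0.287,0.03,0.983,1, -0.252,-0.943,0.089,0,0,0,1, -0.252,-0.943,0.089,0,0,0,1, -0.252,-0.943,0.089,0,0,0,1, -0.252,-0.943,0.089,0,0,0,1, -0.252,-0.943,0.089,0,0,0,1, -0.252,-0.943,0.089,0,0,0,1, -0.252,-0.943,0.089,0,0,0,1, -0.252,-0.943,0.089,0,0,0,1, -0.252,-0.943,0.089,0,0,0,1]'
python3 -m pendant '[0,0,0,0,0,0,1, 0,0,0,0,0,0,1, 0,0,0,0,0,0,1]'
python3 - <<'E'
from go import *
delta(on(0,.0014,.030),AC)
E
```

```text
time_s: 6.05
ee_pos: [0.547, -0.068, 0.1269]
eef_rot: [-3.047, 0.143, 0.007]
ft_force: [0.3, 0.1, -3.7]
width: 0.0116
finger_force: 29.9
time_s: 6.3
ee_pos: [0.5484, -0.0698, 0.128]
eef_rot: [-3.048, 0.142, 0.004]
ft_force: [-0.2, -0.3, -4.0]
width: 0.012
finger_force: 29.9
t 6.3 pos [ 0.5484 -0.0698  0.128 ] q [-0.32  0.15  1.8   0.09  1.23  1.31] F [-0.2 -0.3 -4. ] w 0.012 ff 29.9
turn units [-0.026  0.065 -0.   ] | shift after turn [0.079 0.025 2.372] | shift before [0.096 0.031 2.371]
```

```bash
python3 -m pendant '[0.03,0,0.8,0,0,0,1, 0.03,0,0.8,0,0,0,1, 0,0,0.7,0,0,0,1, 0,0,0,0,0,0,1, 0,0,0,0,0,0,1]'
python3 - <<'E'
from go import *
delta(on(0,.0014,.025),AC)
E
python3 -m pendant '[0,0,0.08,0,0,0,1, 0,0,0.05,0,0,0,1, 0,0,0,0,0,0,1]'
python3 - <<'E'
from fit import *
from go import *
delta(on(0,.0014,.025),AC)
def rd(f):
    f=f.astype(int);return (f[...,2]>1.8*f[...,1]+8)&(f[...,2]>1.8*f[...,0]+8)
t,c=robot.snapshot("top"),robot.snapshot("scene")
a=cv2.resize(t['frame'][120:250,230:400],(390,300));b=cv2.resize(c['frame'][190:310,160:316],(390,300))
cv2.imwrite('pics/p1.png',np.hstack([a,b]))
E
```

```text
time_s: 6.72
ee_pos: [0.5498, -0.0643, 0.059]
eef_rot: [-3.047, 0.145, 0.007]
ft_force: [-0.5, 0.1, -3.3]
width: 0.0117
finger_force: 29.9
t 6.72 pos [ 0.5498 -0.0643  0.059 ] q [-0.31  0.24  1.83  0.1   1.1   1.31] F [-0.5  0.1 -3.3] w 0.0117 ff 29.9
turn units [-0.034  0.084 -0.019] | shift after turn [0.05  0.009 0.23 ] | shift before [0.052 0.009 0.229]
time_s: 6.97
ee_pos: [0.5523, -0.064, 0.058]
eef_rot: [-3.049, 0.143, -0.003]
ft_force: [0.1, -0.3, -4.0]
width: 0.0121
finger_force: 29.9
t 6.97 pos [ 0.5523 -0.064   0.058 ] q [-0.31  0.24  1.83  0.1   1.09  1.31] F [ 0.1 -0.3 -4. ] w 0.0121 ff 29.9
turn units [-0.023  0.022 -0.006] | shift after turn [-0.034  0.023  0.196] | shift before [-0.034  0.024  0.196]
```

View pics/p1.png

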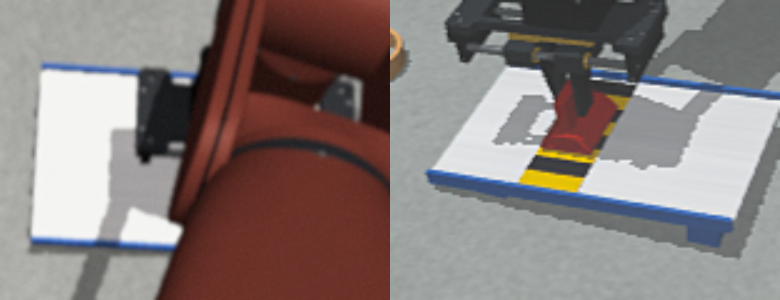

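The scene crop shows the chock held just above the band and centred, with its length across the chute. I'll lower until contact.

```bash
python3 -m pendant '[0,0,0.1,0,0,0,1, 0,0,0.08,0,0,0,1, 0,0,0,0,0,0,1, 0,0,0,0,0,0,1]'
python3 - <<'E'
from go import *
delta(on(0,.0014,.025),AC)
E
```

```text
time_s: 7.4
ee_pos: [0.5517, -0.0629, 0.0516]
eef_rot: [-3.048, 0.142, -0.001]
ft_force: [0.3, 0.6, -3.4]
width: 0.0113
finger_force: 29.9
t 7.4 pos [ 0.5517 -0.0629  0.0516] q [-0.31  0.25  1.84  0.1   1.08  1.31] F [ 0.3  0.6 -3.4] w 0.0113 ff 29.9
turn units [-0.027  0.037 -0.003] | shift after turn [-0.009  0.039 -0.019] | shift before [-0.009  0.039 -0.019]
```

```bash
python3 -m pendant '[0,0,0.03,0,0,0,1, 0,0,0.03,0,0,0,1, 0,0,0,0,0,0,1]' | grep -E "pos|ft"
python3 -m pendant '[0,0,0.03,0,0,0,1, 0,0,0,0,0,0,1]' | grep -E "pos|ft"
```

```text
ee_pos: [0.5516, -0.0629, 0.0515]
ft_force: [-7.4, 0.9, 11.5]
ee_pos: [0.5517, -0.0629, 0.0515]
ft_force: [-10.4, 1.4, 17.6]
```

Contact. I'll ease off slightly and release.

```bash
python3 -m pendant '[0,0,-0.06,0,0,0,1, 0,0,0,0,0,0,1]' | grep -E "pos|ft"
python3 -m pendant '[0,0,0,0,0,0,0.75, 0,0,0,0,0,0,0.75, 0,0,0,0,0,0,0.6, 0,0,0,0,0,0,0.6, 0,0,0,0,0,0,0.6, 0,0,0,0,0,0,0.6, 0,0,0,0,0,0,0.6]' 30
python3 -m pendant '[0,0,-0.5,0,0,0,0.5, 0,0,-1,0,0,0,0.4, 0,0,-1,0,0,0,0.3, 0,0,-1,0,0,0,0.2, 0,0,-1,0,0,0,0.2, 0,0,-0.7,0,0,0,0.2]' | grep pos
python3 - <<'E'
from go import *
delta([.46,.318,.20],tool(0))
w=robot.snapshot("wrist");c=robot.snapshot("scene")
cv2.imwrite('pics/p2.png',np.hstack([cv2.resize(w['frame'],(400,300)),cv2.resize(c['frame'][190:310,160:320],(400,300))]))
E
```

```text
ee_pos: [0.5518, -0.0629, 0.0515]
ft_force: [-2.7, -0.4, 5.4]
time_s: 8.57
ee_pos: [0.5513, -0.0628, 0.0504]
eef_rot: [-3.048, 0.143, 0.001]
ft_force: [0.1, -0.6, -0.4]
width: 0.0347
finger_force: 0.0
ee_pos: [0.5517, -0.0773, 0.2092]
t 9.07 pos [ 0.5517 -0.0773  0.2092] q [-0.33  0.08  1.72  0.09  1.37  1.31] F [ 0.4  1.1 -0.3] w 0.0659 ff 0.0
turn units [-0.854 -0.028 -0.891] | shift after turn [ -3.056 -13.178   0.306] | shift before [ -4.27  -12.757   1.456]
```

View pics/p2.png

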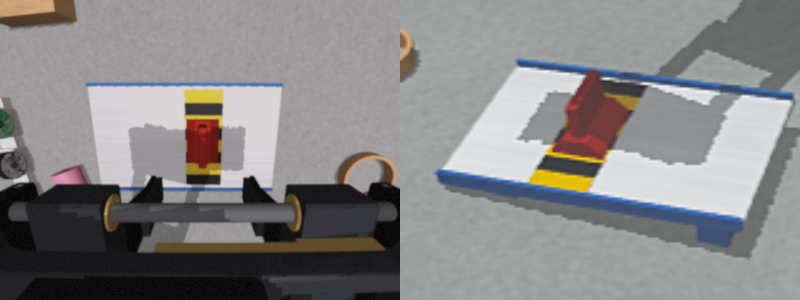

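The chock stands in the middle of the band, length across, and has been released: wrist crop(203,143). Next I go to the roller.

```bash
python3 -m pendant '[0,0,0,-0.427,-0.014,-0.445,0.2, 0,0,0,-0.427,-0.014,-0.445,0.2, -0.37,-1,-0.03,0,0,0,0.2, -0.37,-1,-0.03,0,0,0,0.2, -0.37,-1,-0.03,0,0,0,0.2, -0.37,-1,-0.03,0,0,0,0.2, -0.37,-1,-0.03,0,0,0,0.2, -0.37,-1,-0.03,0,0,0,0.2, -0.37,-1,-0.03,0,0,0,0.2, -0.37,-1,-0.03,0,0,0,0.2, -0.37,-1,-0.03,0,0,0,0.2, -0.37,-1,-0.03,0,0,0,0.2]' | grep pos
python3 -m pendant '[-0.35,-1,0,0,0,0,0.2, -0.35,-1,0,0,0,0,0.2, 0,-1,0,0,0,0,0.2, 0,0,0,0,0,0,0.2, 0,0,0,0,0,0,0.2, 0,0,0,0,0,0,0.2]' | grep pos
cat > f3.py <<'E'
from fit import *
from go import delta,tool
w,t,c=[robot.snapshot(n) for n in("wrist","top","scene")]
print([( round(d['p'],2),np.round(d['extent'])) for d in robot.silhouettes(w,"roller_center")])
def org(f):
    H,S,V=cv2.split(cv2.cvtColor(f,cv2.COLOR_BGR2HSV));return (H>3)&(H<18)&(S>140)&(V>90)
blobs(w,org(w['frame']),.043)
cv2.imwrite('pics/w2.png',w['frame'])
E
python3 f3.py
```

```text
ee_pos: [0.4384, 0.2244, 0.2145]
ee_pos: [0.4183, 0.3126, 0.2147]
[(0.92, array([198., 181.,  39.,  36.])), (0.89, array([262., 134.,  51.,  50.])), (0.73, array([280., 232.,  30.,  25.])), (0.65, array([158.,  92.,  64.,  50.])), (0.55, array([359., 105.,  49.,  57.]))]
[260 137  14  46 551] [266.5 159.8] [0.4589 0.3318 0.043 ]
[300 137  13  46 478] [305.9 158.9] [0.4598 0.2886 0.043 ]
[217 179  20  26 267] [225.8 191.5] [0.4232 0.3785 0.043 ]
[198 190  17  24 161] [204.6 202.7] [0.4101 0.4035 0.043 ]
```

View pics/w2.png

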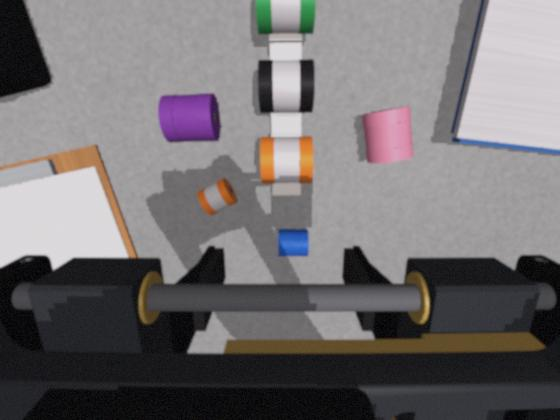

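The wrist view shows the big orange-capped roller at (286,160), clear of the purple (190,117), small orange (217,197) and pink (388,135) ones.

```bash
cat >> f3.py <<'E'
a=np.linspace(0,2*np.pi,48,endpoint=False)
Y=np.array([(.025*np.cos(q),b,.025*np.sin(q)) for q in a for b in(-.027,.027)])
def rol(x): return [T(x[0],x[1],.043,x[2],Y)]
def hull(m):
    p=cv2.findNonZero(m.astype(np.uint8));r=np.zeros(m.shape,np.uint8);cv2.fillConvexPoly(r,cv2.convexHull(p),1);return r.astype(float)
V=[(w,hull(win(org(w['frame']),250,125,322,192))),(t,hull(win(org(t['frame']),140,222,178,252))),(c,hull(win(org(c['frame']),370,215,412,250)))]
for vs in([0],[1],[2],[0,2],[0,1,2]): x=fit([V[i] for i in vs],rol,[.46,.312,0],[.006,.006,.05],f'roller{vs}')
delta([x[0],x[1],.12],tool(np.rad2deg(x[2])))
E
python3 f3.py
```

```text
[(0.96, array([200., 182.,  37.,  35.])), (0.92, array([259., 135.,  53.,  49.])), (0.83, array([359., 104.,  53.,  58.])), (0.6, array([158.,  94.,  64.,  50.])), (0.59, array([280., 231.,  27.,  27.]))]
[260 138  14  46 547] [266.1 160.5] [0.459  0.3319 0.043 ]
[299 138  13  21 239] [305.4 147.8] [0.4727 0.2888 0.043 ]
[300 160  12  23 240] [305.4 172.1] [0.4461 0.2883 0.043 ]
[217 180  20  26 265] [226.1 192.9] [0.4226 0.3781 0.043 ]
[198 191  17  24 157] [204.6 203.4] [0.4103 0.4035 0.043 ]Traceback (most recent call last):
  File "f3.py", line 14, in <module>
    V=[(w,hull(win(org(w['frame']),250,125,322,192))),(t,hull(win(org(t['frame']),140,222,178,252))),(c,hull(win(org(c['frame']),370,215,412,250)))]
                                                         ~~~~^^^^^^^^^^^^^^^^^^^^^^^^^^^^^^^^^^^^^^
  File "f3.py", line 13, in hull
    p=cv2.findNonZero(m.astype(np.uint8));r=np.zeros(m.shape,np.uint8);cv2.fillConvexPoly(r,cv2.convexHull(p),1);return r.astype(float)
                                                                                            ~~~~~~~~~~~~~~^^^
cv2.error: OpenCV(4.12.0) /io/opencv/modules/imgproc/src/convhull.cpp:143: error: (-215:Assertion failed) total >= 0 && (depth == CV_32F || depth == CV_32S) in function 'convexHull'
```

```bash
sed -i "s/^V=/t['frame']=cv2.imread('pics\/top0.png');c['frame']=cv2.imread('pics\/scene0.png')\nV=/" f3.py; python3 f3.py | tail -7
```

```text
roller[0] [0.4588 0.3104 0.0392] cost 0.043
roller[1] [0.4591 0.3135 0.0439] cost 0.138
roller[2] [ 0.456   0.31   -0.0225] cost 0.068
roller[0, 2] [ 0.4587  0.3105 -0.0017] cost 0.13
roller[0, 1, 2] [ 0.4587  0.3109 -0.0035] cost 0.292
t 11.27 pos [0.4189 0.313  0.2158] q [ 0.49 -0.02  1.8   0.    1.37  2.06] F [ 0.3 -0.4  0.1] w 0.0696 ff 0.0
turn units [-0.01   0.03   0.031] | shift after turn [1.326 0.067 3.194] | shift before [1.336 0.075 3.19 ]
```

```bash
python3 -m pendant '[0.667,0.05,0.8,0,0,0,0.2, 0.667,0.03,0.8,0,0,0,0.2, 0,0,0.8,0,0,0,0.2, 0,0,0.8,0,0,0,0.2, 0,0,0,0,0,0,0.2, 0,0,0,0,0,0,0.2]'|grep pos
python3 - <<'E'
from go import *
delta([.4588,.3107,.024],tool(0))
E
```

```text
ee_pos: [0.4573, 0.3103, 0.1184]
t 11.77 pos [0.4573 0.3103 0.1184] q [0.45 0.15 1.81 0.   1.19 2.02] F [ 0.4 -0.4  0.1] w 0.0698 ff 0.0
turn units [ 0.006  0.063 -0.001] | shift after turn [ 0.049 -0.015  3.146] | shift before [ 0.069 -0.017  3.145]
```

```bash
python3 -m pendant '[0.03,0,0.8,0,0,0,0.2, 0,0,0.8,0,0,0,0.2, 0,0,0.8,0,0,0,0.2, 0,0,0.6,0,0,0,0.2, 0,0,0.13,0,0,0,0.2, 0,0,0,0,0,0,0.2, 0,0,0,0,0,0,0.2]'
python3 - <<'E'
from go import *
delta([.4588,.3107,.024],tool(0))
E
```

```text
time_s: 12.35
ee_pos: [0.4605, 0.3118, 0.0278]
eef_rot: [-3.139, -0.0, 0.001]
ft_force: [-0.1, 0.8, 1.5]
width: 0.0698
finger_force: 0.0
t 12.35 pos [0.4605 0.3118 0.0278] q [0.45 0.28 1.85 0.   1.01 2.02] F [-0.1  0.8  1.5] w 0.0698 ff 0.0
turn units [-0.022  0.005  0.002] | shift after turn [-0.057  0.035  0.128] | shift before [-0.057  0.036  0.128]
```

```bash
python3 -m pendant '[-0.05,0.03,0.06,0,0,0,0.2, 0,0,0,0,0,0,0.2, 0,0,0,0,0,0,0.5, 0,0,0,0,0,0,1, 0,0,0,0,0,0,1, 0,0,0,0,0,0,1, 0,0,0,0,0,0,1, 0,0,0,0,0,0,1]' 40
python3 - <<'E'
from go import *
delta([.4588,.3107,.024],tool(0))
E
```

```text
time_s: 13.02
ee_pos: [0.4578, 0.31, 0.0243]
eef_rot: [-3.141, 0.0, 0.005]
ft_force: [-0.7, -0.9, 4.0]
width: 0.0537
finger_force: 40.0
t 13.02 pos [0.4578 0.31   0.0243] q [0.45 0.28 1.86 0.   1.   2.02] F [-0.7 -0.9  4. ] w 0.0537 ff 40.0
turn units [-0.01   0.029 -0.001] | shift after turn [ 0.033 -0.022  0.009] | shift before [ 0.033 -0.022  0.009]
```

```bash
python3 -m pendant '[0,0,-0.4,0,0,0,1, 0,0,-1,0,0,0,1, 0,0,-1,0,0,0,1, 0,0,-1,0,0,0,1, 0,0,-1,0,0,0,1, 0,0,-0.6,0,0,0,1, 0,0,0,0,0,0,1]' 40
cat > f4.py <<'E'
from fit import *
from go import *
c,t=robot.snapshot("scene"),robot.snapshot("top")
def rd(f):
    f=f.astype(int);return (f[...,2]>1.8*f[...,1]+8)&(f[...,2]>1.8*f[...,0]+8)
def ck(x):
    Q=R.from_euler('z',x[2]).as_matrix();return [((P@Q.T)+[x[0],x[1],0])@C.T+band for P in(B,F)]
E
cat > f5.py <<'E'
from f4 import *
V=[(c,win(rd(c['frame']),190,190,280,290))]
fit(V,ck,[0,0,0],[.004,.004,.06],'chock in chute, scene')
V.append((t,win(rd(t['frame']),300,150,350,230)));print([m.sum() for _,m in V])
fit(V,ck,[0,0,0],[.004,.004,.06],'both')
delta(on(-.07,0,.11),AR)
E
python3 f5.py
```

```text
time_s: 13.6
ee_pos: [0.4606, 0.3112, 0.1794]
eef_rot: [-3.137, -0.0, -0.007]
ft_force: [0.8, 0.5, -2.5]
width: 0.0538
finger_force: 40.0
chock in chute, scene [-0.0004 -0.0027  0.0927] cost 0.51
[np.float64(316.0), np.float64(712.0)]
both [-0.0027  0.0006  0.022 ] cost 0.622
t 13.7 pos [0.458  0.3099 0.1739] q [0.45 0.09 1.77 0.   1.29 2.02] F [-1.3 -0.4 -3.4] w 0.0538 ff 40.0
turn units [  0.586   0.688 -14.101] | shift after turn [-10.097   4.211   0.155] | shift before [ 3.26  10.395  1.012]
```

```bash
python3 -m pendant '[0.3,0.945,0.09,0,0,0,1, 0.3,0.945,0.09,0,0,0,1, 0.3,0.945,0.09,0,0,0,1, 0.3,0.945,0.09,0,0,0,1, 0.3,0.945,0.09,0,0,0,1, 0.3,0.945,0.09,0,0,0,1, 0.3,0.945,0.09,0,0,0,1, 0.3,0.945,0.09,0,0,0,1, 0.3,0.945,0.09,0,0,0,1, 0.3,0.945,0.09,0,0,0,1, 0.26,0.945,0.09,0,0,0,1]'|grep pos
python3 -m pendant '[0,0,0,0.039,0.046,-0.94,1, 0,0,0,0.039,0.046,-0.94,1, 0,0,0,0.039,0.046,-0.94,1, 0,0,0,0.039,0.046,-0.94,1, 0,0,0,0.039,0.046,-0.94,1, 0,0,0,0.039,0.046,-0.94,1, 0,0,0,0.039,0.046,-0.94,1, 0,0,0,0.039,0.046,-0.94,1, 0,0,0,0.039,0.046,-0.94,1, 0,0,0,0.039,0.046,-0.94,1]'|grep pos
python3 -m pendant '[0,0,0,0.039,0.046,-0.94,1, 0,0,0,0.039,0.046,-0.94,1, 0,0,0,0.039,0.046,-0.94,1, 0,0,0,0.039,0.046,-0.94,1, 0,0,0,0.039,0.046,-0.94,1, 0,0,0,0,0,0,1, 0,0,0,0,0,0,1, 0,0,0,0,0,0,1]'|grep -E "pos|width"
python3 - <<'E'
from go import *
delta(on(-.055,0,.035),AR)
w=robot.snapshot("wrist");cv2.imwrite('pics/w3.png',w['frame'])
E
```

```text
ee_pos: [0.554, -0.0031, 0.1402]
ee_pos: [0.5535, -0.0015, 0.1402]
ee_pos: [0.5547, -0.0017, 0.1419]
width: 0.0539
t 16.12 pos [ 0.5547 -0.0017  0.1419] q [-0.2   0.13  1.79  0.09  1.24 -0.13] F [-0.6  0.1 -3.9] w 0.0539 ff 40.0
turn units [-0.029  0.001 -0.032] | shift after turn [-0.5    0.033  2.468] | shift before [-0.499  0.042  2.468]
```

View pics/w3.png

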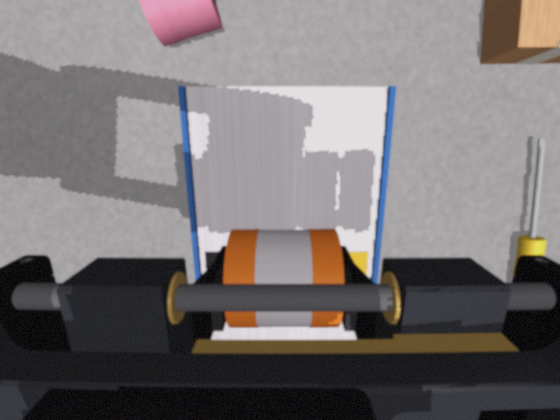

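The roller is held square above the chute, axis across, at (284,278), uphill of the chock. I'll lower it uphill of the chock.

```bash
python3 -m pendant '[-0.2,0.03,0.7,0,0,0,1, -0.2,0,0.7,0,0,0,1, 0,0,0.6,0,0,0,1, 0,0,0.4,0,0,0,1, 0,0,0,0,0,0,1, 0,0,0,0,0,0,1]'|grep -E "pos|ft"
python3 - <<'E'
from go import *
delta(on(-.055,0,.0063),AR)
E
```

```text
ee_pos: [0.5556, -0.0074, 0.0703]
ft_force: [-0.1, -0.4, -2.6]
t 16.67 pos [ 0.5556 -0.0074  0.0703] q [-0.21  0.22  1.84  0.1   1.1  -0.16] F [-0.1 -0.4 -2.6] w 0.0535 ff 40.0
turn units [-0.017 -0.    -0.008] | shift after turn [-0.108 -0.014  1.063] | shift before [-0.108 -0.012  1.063]
```

```bash
python3 -m pendant '[0,0,0.4,0,0,0,1, 0,0,0.3,0,0,0,1, 0,0,0.15,0,0,0,1, 0,0,0.05,0,0,0,1, 0,0,0,0,0,0,1, 0,0,0,0,0,0,1]'|grep -E "pos|ft"
python3 - <<'E'
from go import *
delta(on(-.055,0,.0063),AR)
E
```

```text
ee_pos: [0.5565, -0.0054, 0.044]
ft_force: [0.1, -0.0, -4.2]
t 17.17 pos [ 0.5565 -0.0054  0.044 ] q [-0.21  0.26  1.85  0.1   1.05 -0.16] F [ 0.1 -0.  -4.2] w 0.0538 ff 40.0
turn units [-0.001  0.002 -0.002] | shift after turn [-0.102 -0.037  0.184] | shift before [-0.102 -0.037  0.184]
```

```bash
for i in 1; do python3 -m pendant '[0,0,0.06,0,0,0,1, 0,0,0.05,0,0,0,1, 0,0,0,0,0,0,1, 0,0,0,0,0,0,1]'|grep -E "pos|ft"; done
python3 -m pendant '[0,0,0.03,0,0,0,1, 0,0,0.02,0,0,0,1, 0,0,0,0,0,0,1, 0,0,0,0,0,0,1]'|grep -E "pos|ft"
```

```text
ee_pos: [0.5564, -0.0051, 0.0407]
ft_force: [0.5, -0.0, -2.4]
ee_pos: [0.5563, -0.005, 0.0391]
ft_force: [0.6, 0.1, -3.3]
```

```bash
python3 -m pendant '[0,0,0.03,0,0,0,1, 0,0,0,0,0,0,1, 0,0,0,0,0,0,1]'|grep -E "pos|ft"; python3 -m pendant '[0,0,0.03,0,0,0,1, 0,0,0,0,0,0,1, 0,0,0,0,0,0,1]'|grep -E "pos|ft"
python3 - <<'E'
from go import *
delta(on(-.040,0,.0063),AR)
E
```

```text
ee_pos: [0.5563, -0.0048, 0.0382]
ft_force: [0.2, -0.8, -3.0]
ee_pos: [0.5565, -0.0048, 0.0379]
ft_force: [-2.6, 0.3, 3.0]
t 18.33 pos [ 0.5565 -0.0048  0.0379] q [-0.2   0.27  1.85  0.1   1.04 -0.16] F [-2.6  0.3  3. ] w 0.0535 ff 40.0
turn units [-0.     0.002 -0.002] | shift after turn [-0.601 -0.037 -0.022] | shift before [-0.601 -0.037 -0.022]
```

```bash
python3 -m pendant '[0,0,-0.02,0,0,0,1, -0.15,0,0,0,0,0,1, -0.15,0,0,0,0,0,1, -0.15,0,0,0,0,0,1, -0.03,0,0,0,0,0,1, 0,0,0,0,0,0,1, 0,0,0,0,0,0,1]'|grep -E "pos|ft"
for i in 1; do python3 -m pendant '[-0.03,0,0,0,0,0,1, 0,0,0,0,0,0,1, 0,0,0,0,0,0,1]'|grep -E "pos|ft"; done
python3 -m pendant '[-0.03,0,0,0,0,0,1, 0,0,0,0,0,0,1, 0,0,0,0,0,0,1]'|grep -E "pos|ft"
python3 -m pendant '[-0.03,0,0,0,0,0,1, 0,0,0,0,0,0,1, 0,0,0,0,0,0,1]'|grep -E "pos|ft"
python3 - <<'E'
from go import *
delta(on(-.040,0,.0063),AR)
c=robot.snapshot("scene");cv2.imwrite('pics/s4.png',cv2.resize(c['frame'][195:295,180:313],(798,600),interpolation=cv2.INTER_CUBIC))
E
```

```text
ee_pos: [0.5551, -0.0196, 0.0366]
ft_force: [-0.0, -0.5, -2.8]
ee_pos: [0.555, -0.0201, 0.0366]
ft_force: [-0.4, -0.4, -2.4]
ee_pos: [0.5548, -0.0208, 0.0365]
ft_force: [-0.2, 1.1, -3.1]
ee_pos: [0.5547, -0.0218, 0.0364]
ft_force: [-0.1, 1.0, -3.5]
t 19.67 pos [ 0.5547 -0.0218  0.0364] q [-0.24  0.27  1.85  0.1   1.04 -0.19] F [-0.1  1.  -3.5] w 0.0535 ff 40.0
turn units [-0.004  0.002 -0.002] | shift after turn [-0.029 -0.029 -0.022] | shift before [-0.029 -0.029 -0.022]
```

```bash
python3 -m pendant '[-0.02,0,0.02,0,0,0,1, 0,0,0,0,0,0,1, 0,0,0,0,0,0,1]'|grep -E "pos|ft"
python3 -m pendant '[0,0,0.015,0,0,0,1, 0,0,0,0,0,0,1, 0,0,0,0,0,0,1]'|grep -E "pos|ft"
python3 - <<'E'
from go import *
c=robot.snapshot("scene");F=[robot.sense()['ft_force']]
for i in range(6): robot.snapshot("scene");F.append(robot.sense()['ft_force'])
print(np.mean(F,0).round(2))
cv2.imwrite('pics/s4.png',cv2.resize(c['frame'][195:295,180:313],(798,600),interpolation=cv2.INTER_CUBIC))
E
```

```text
ee_pos: [0.5547, -0.0219, 0.0363]
ft_force: [-3.1, 3.6, 4.7]
ee_pos: [0.5548, -0.0219, 0.0363]
ft_force: [-5.1, 3.9, 9.8]
[-5.65  3.29  8.71]
```

View pics/s4.png

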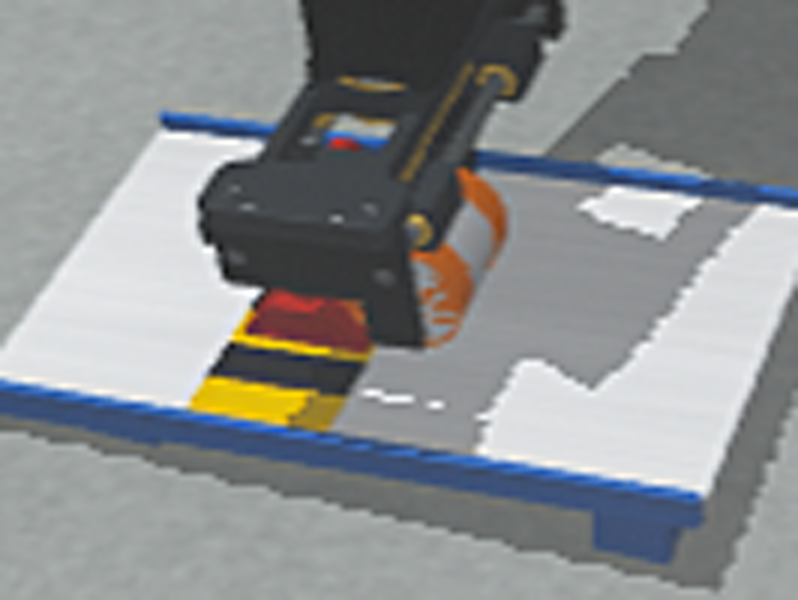

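The roller is down on the chute and against the chock, with Fy about +3 N. I'll ease the pressure and release.

```bash
python3 -m pendant '[0,0,-0.015,0,0,0,1, 0,0,0,0,0,0,1]' 15|grep -E "pos|ft"
python3 -m pendant '[0,0,0,0,0,0,0.38, 0,0,0,0,0,0,0.34, 0,0,0,0,0,0,0.3, 0,0,0,0,0,0,0.25, 0,0,0,0,0,0,0.2, 0,0,0,0,0,0,0.15, 0,0,0,0,0,0,0.15, 0,0,0,0,0,0,0.15]'
cat > f6.py <<'E'
from f4 import *
def org(f):
    H,S,V=cv2.split(cv2.cvtColor(f,cv2.COLOR_BGR2HSV));return (H>3)&(H<18)&(S>140)&(V>90)
for s in(c,robot.snapshot("wrist")): blobs(s,org(s['frame']),.055,20)
E
python3 f6.py
```

```text
ee_pos: [0.5549, -0.022, 0.0363]
ft_force: [-3.7, 3.1, 6.8]
time_s: 21.4
ee_pos: [0.5548, -0.0224, 0.0358]
eef_rot: [-2.278, -2.075, -0.099]
ft_force: [-0.7, 0.4, 0.7]
width: 0.0731
finger_force: 0.0
[191  41  29  54  58] [204.9  67.6] [-0.4515 -0.5028  0.055 ]
[233  58  23  32  55] [245.9  75.8] [-0.3935 -0.306   0.055 ]
[459 187  70  77 411] [490.8 239.8] [0.4537 0.5252 0.055 ]
[534 187  26  36  84] [547.  204.2] [0.2842 0.6797 0.055 ]
[255 223   9  12  44] [259.5 227.5] [ 0.5168 -0.0098  0.055 ]
[432 226   7  13  40] [436.  231.4] [0.4477 0.4034 0.055 ]
[420 228   9  13  52] [425.5 233.3] [0.4598 0.3792 0.055 ]
[248 235  10  18 118] [252.6 244.1] [ 0.5775 -0.0104  0.055 ]
[ 222  230   35   55 1589] [239.8 257.9] [ 0.5331 -0.0102  0.055 ]
[ 310  230   36   55 1585] [326.8 257.8] [ 0.5783 -0.0144  0.055 ]
[223 311  35  39 605] [238.4 320.6] [ 0.5278 -0.046   0.055 ]
[311 311  33  30 585] [328.3 320.4] [ 0.5769 -0.0505  0.055 ]
```

```bash
python3 -m pendant '[0,0,-0.3,0,0,0,0.1, 0,0,-0.6,0,0,0,0.05, 0,0,-1,0,0,0,0, 0,0,-1,0,0,0,0, 0,0,-1,0,0,0,0, 0,0,-1,0,0,0,0, 0,0,-1,0,0,0,0, 0.5,0,-1,0,0,0,0, 1,0,0,0,0,0,0, 1,0,0,0,0,0,0, 1,0,0,0,0,0,0, 0,0,0,0,0,0,0]'|grep -E "pos|ft"
cat > f7.py <<'E'
from f4 import *
a=np.linspace(0,2*np.pi,48,endpoint=False)
Y=np.array([(.025*np.cos(q),b,.025*np.sin(q)) for q in a for b in(-.027,.027)])
def org(f):
    H,S,V=cv2.split(cv2.cvtColor(f,cv2.COLOR_BGR2HSV));return (H>3)&(H<18)&(S>140)&(V>90)
def rol(x):
    Q=R.from_euler('z',x[2]).as_matrix();return [((Y@Q.T)+[x[0],x[1],.025])@C.T+band]
def hull(m):
    p=cv2.findNonZero(m.astype(np.uint8));r=np.zeros(m.shape,np.uint8);cv2.fillConvexPoly(r,cv2.convexHull(p),1);return r.astype(float)
w=robot.snapshot("wrist")
V=[(s,hull(win(org(s['frame']),*b))) for s,b in((c,(235,215,290,270)),)]
fit(V,rol,[-.04,0,0],[.004,.004,.05],'roller scene')
p=proj(w,on(-.04,0,.025))[0];q=proj(w,on(0,0,.03))[0];print('expected wrist px',p,q)
u,v=p.astype(int);m=win(org(w['frame']),max(u-70,0),max(v-60,0),u+70,v+60);print(m.sum())
if m.sum()>200: fit([(w,hull(m))],rol,[-.04,0,0],[.004,.004,.05],'roller wrist')
fit([(c,win(rd(c['frame']),190,190,254,290))],ck,[0,0,0],[.004,.004,.06],'chock scene')
u,v=q.astype(int);m=win(rd(w['frame'])&~org(w['frame']),max(u-70,0),max(v-60,0),u+70,v+60);print(m.sum())
print(robot.sense()['time_s'],robot.sense()['ee_pos'])
E
python3 f7.py
```

```text
ee_pos: [0.5632, 0.0683, 0.2531]
ft_force: [0.4, 0.1, 0.6]
roller scene [-0.0403  0.0017  0.0033] cost 0.072
expected wrist px [282.42648776 274.38299995] [282.37951038 303.61546382]
594.0
roller wrist [-0.0429  0.002   0.0291] cost 0.286
chock scene [-0.0022 -0.0011  0.0307] cost 0.743
253.0
22.7 [0.56274947 0.06381734 0.25153268]
```

```bash
python3 -m pendant '[0,0,0,0,0,0,0, 0,0,0,0,0,0,0, 0,0,0,0,0,0,0, 0,0,0,0,0,0,0, 0,0,0,0,0,0,0, 0,0,0,0,0,0,0, 0,0,0,0,0,0,0, 0,0,0,0,0,0,0]'|grep time
python3 f7.py | grep "roller scene"; python3 -c "
from cell import robot
print(robot.close_job())"
```

```text
time_s: 23.37
roller scene [-0.0403  0.0017  0.0033] cost 0.072
the job is handed in; nothing more can be done
None
```

The chock stands on the middle of the band with its length across the chute. The orange-capped roller lies across the chute against its uphill side, released and not moving when I handed the job in at about 23 s.

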